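# Roll-check guide shafts and reject the bent one

## Task

One of the three autosampler guide shafts on the checking plate is bent. Find it by rolling the shafts on the plate under the rolling block, pressing lightly (never above 20 N, which marks them) and feeling for the one that rocks. Lay the bent one in the red reject tray, leave the straight ones on the plate, stand the block back in the middle of its black mat, and do not disturb anything else.

Things in the scene. Friction and masses are not known exactly. Their poses are not given: they have to be found in the camera images.
- stand: checking plate on a grey foot, 190 x 300 mm, fixed. Origin at the centre of the foot's underside, z up. The dark steel flat plate on it, 170 (x) x 280 (y) mm, has its top 45 mm above the origin and a brass lip 4 mm high, 6 mm wide along each y end. The shafts lie roughly along its x, about 78 mm apart, and roll along its y
- plate_top (a point): centre of the plate's top when unpressed. The plate floats level on springs: it starts to sink at about 3 N, then 1 mm for every 3 N, 12 mm at most. Rolled at a set block height, a straight shaft gives an even force; a bent one swells or fades by 4 to 7 N within a quarter turn (12.6 mm of shaft travel, 25 mm of block travel)
- shaft_a: steel guide shaft, 16 mm diameter, 120 mm long over its round ends, 0.2 kg, one of three. Two are straight; one, unknown which, is bowed by 3 mm at mid-length. At the start the bow lies flat, so all are 16 mm high. Origin at its centre, on the axis; local x is the long axis, y and z turn as it rolls
- shaft_b: steel guide shaft, 16 mm diameter, 120 mm long over its round ends, 0.2 kg, one of three. Two are straight; one, unknown which, is bowed by 3 mm at mid-length. At the start the bow lies flat, so all are 16 mm high. Origin at its centre, on the axis; local x is the long axis, y and z turn as it rolls
- shaft_c: steel guide shaft, 16 mm diameter, 120 mm long over its round ends, 0.2 kg, one of three. Two are straight; one, unknown which, is bowed by 3 mm at mid-length. At the start the bow lies flat, so all are 16 mm high. Origin at its centre, on the axis; local x is the long axis, y and z turn as it rolls
- block: rolling block: aluminium slab 100 (local x) x 56 (y) x 10 mm with a blue handle 40 (x) x 24 (y) mm standing at its middle, from 10 to 55 mm above the underside; 0.25 kg. Origin at the centre of the flat underside, z up. Pressed on a shaft with its x along it and moved sideways, it rolls the shaft at half the block's speed. More than 20 N on a shaft marks it
- mat: black rubber mat 130 x 90 x 4 mm, fixed, on which the block stands at the start, block x along mat x. Origin at the centre of its underside
- tray: red reject tray, fixed, 190 (x) x 120 (y) x 30 mm outside, walls and floor 4 mm. Origin at the centre of its underside; long side along its x
- amber_bottle: amber glass bottle, 70 mm across, 150 mm tall; a bystander. Origin at its underside's centre
- clear_bottle: clear bottle with blue cap, 70 mm across, 150 mm tall; a bystander. Origin at its underside's centre
- wrench: steel spanner lying flat beyond the plate; a bystander. Origin on it
- collar: brass collar, 28 mm across, 14 mm tall; a bystander. Origin at its underside's centre
- cap: white bottle cap, 36 mm across, 16 mm tall; a bystander. Origin at its underside's centre
- tip_box: green box, 80 x 120 x 50 mm tall; a bystander. Origin at its underside's centre
- vial_rack: white rack of vials, 100 x 160 x 52 mm tall; a bystander. Origin at its underside's centre
Not all that is in view belongs to the job. Of the things that look like the block, the largest one is meant.

How it is judged:
By the outcome, as a careful person would: the job done as asked, in the order asked, and still so for the second after the job is handed in, with the robot touching nothing.
It also fails if it takes over 72 s, if anything falls off the work surface, if the arm or the gripper's body presses on something with over 40 N, if the wrist force passes 120 N, or if a joint passes its speed limit or range.

## Robot

A 6-joint arm with a two-finger parallel gripper is mounted at the origin on the work surface. World frame = base frame: x ahead of the robot, y to its left, z up, the work surface at z = 0. Lengths are in mm, angles in rad, forces in N, time in s.
With the tool pointing down it reaches from about 350 to 875 mm from the base axis. Payload 4.2 kg.
Tool frame: the origin (TCP) lies midway between the tips of the shut fingers; the grasp point (between the pads) lies 19 mm behind it (arm.grasp_offset is the distance from the TCP to the grasp point, in mm); z points along the fingers, y is the direction in which the jaws open and shut (so a half turn about z gives the same grasp; the last joint's range is limited). The gripper opens to 85 mm and grips with 20 to 120 N. Pads are 22 mm wide; open, the fingers measure 114 mm over their backs; the gripper's body (76 mm by 85 mm) begins 54 mm behind the grasp point. The pads swing forward as they close: fully open they stand 13 mm farther back than shut.
Start: joints at [1.473, 0.385, 0.008, 0, -1.194, -0.259], TCP at [218.266, 585.627, 231.312] pointing down, gripper open.
Joint ranges: [-3.14, 3.14], [-1.21, 2.06], [-1.07, 1.41], [-3.16, 2.05], [-2.99, -0.16], [-3.1, 3.1]. Speed limits (rad/s): [2.79, 2.79, 3.14, 3.14, 3.14, 3.14].

## Interface

Orientations are given as a unit quaternion [x, y, z, w].
In Python, from bench import arm gives the robot as it stands.
- The arm moves only by the tool move_arm, never from a script. Its argument "moves" is a list of rows, each an object with "gripper": the gripper's target within -1 to 1 (fully open at 1, half-way at 0, shut at -1); "xyz": the shift along the tool's x, y, z in cm, a list of three; "angular": the turn, a rotation vector about the tool's x, y, z in rad, a list of three. In form: [{"gripper": gripper, "xyz": [dx, dy, dz], "angular": [wx, wy, wz]}, ...]. A call has 1 to 10 rows; each row is the pose to reach, as a shift and turn from the pose commanded when the call began, along the tool's axes at that moment; what a row does not reach only later rows make up. A row lasts 1/8 s, in which the tool goes at most 62.5 mm and 10.7 degrees, less where a joint would pass 70% of its speed; a pose out of reach is approached as far as the arm can. A call with a gripper value outside its range is refused whole. The fingers move at their own pace and stop on an object; the grip force is fixed at half the most. Time passes only in rows, so rows that repeat a pose let the fingers close. It gives the time, the measured TCP pose, the force and the opening at its end, in the units of the state.
- arm.read_state(): the state, without advancing time (a new reading comes with each control period).
- arm.get_image(name): name is "scene" or "top" or "wrist"; returns (picture, depth): 384x512x3 uint8, blue, green, red; 384x512 float32, mm along the optical axis (not along the pixel's ray), 0 where there is no reading.
- arm.get_calibration(name): a dict with "camera_matrix" (3x3 intrinsics, pixels), "R" (3x3) and "t" (3): a world point X has camera coordinates R X + t. Camera axes: x right, y down, z forward; pixel columns grow to the right and rows downward; lengths in mm; the calibration is good to about 2 mm. A picture is of the moment at which its call begins: read the wrist's pose just before it. get_calibration takes no time and is no camera call; for the wrist camera it gives the pose at the moment of the call.
- arm.job_done(): hands the job in, once; it reports no verdict.
The state is a dict: "clock": time; "joints": joint angles; "joint_vel": joint speeds; "joint_efforts": joint torques, N m; "position": TCP position; "ee_rot": TCP orientation; "contact_force": force on the tool from outside, world axes, zero at the start; "wrist_torque": the same for the moment, N m; "gripper_width": finger opening in mm.
Only numpy, scipy, OpenCV 4.12 (cv2) and the standard library are available. Lean on these libraries where they do the work, as an engineer would, in place of code of your own. Each camera call takes 0.05 s, during which the arm holds its last target. There are 200 camera calls.

## Working session

There is one attempt and no reset: what is moved stays moved. The work goes in short steps, Python scripts to look and compute and a tool call to move; the robot and the scene stay as the last step left them, time stands still between calls to the robot, and variables do not carry over. Pictures are saved under pics/ and viewed, about 8 in all and at most 12, crops included, and the job is handed in when it is done.

Besides the shell and the picture viewer there is one more tool, called after ">>>" as name([rows], argument=value, ...), one row to a line, values as JSON. move_arm: Moves the arm, as the interface text tells. Its arguments: {"type":"object","properties":{"moves":{"type":"array","items":{"type":"object","properties":{"gripper":{"type":"number"},"xyz":{"type":"array","items":{"type":"number"}},"angular":{"type":"array","items":{"type":"number"}}}}}},"required":["moves"]}

```bash
mkdir -p pics; ls; python3 - <<'E'
from bench import arm
import cv2,numpy as np
print(arm.read_state())
for n in("scene","top"):
    im,d=arm.get_image(n);cv2.imwrite(f"pics/{n}0.png",im);np.save(f"pics/{n}0.npy",d)
    c=arm.get_calibration(n);print(n,c)
E
```

```text
pics
{'clock': 0.0, 'joints': array([ 1.47259281e+00,  3.85533814e-01,  6.57519580e-03, -4.90360776e-04,
       -1.19397727e+00, -2.58595747e-01]), 'joint_vel': array([ 0.00067199, -0.0012393 ,  0.001437  ,  0.00079186,  0.001156  ,
       -0.00166456]), 'joint_efforts': array([-6.36991135e-04, -3.92296994e+01,  1.88398129e+01,  4.18606237e+00,
       -4.60223542e-03, -4.99393678e-06]), 'position': array([218.07933557, 585.07754501, 230.21677304]), 'ee_rot': array([ 9.84112300e-01, -1.77543753e-01, -1.41449246e-04,  1.08459637e-03]), 'contact_force': array([-0.15603788,  0.30060201, -0.33515443]), 'wrist_torque': array([-0.00185858,  0.04384719, -0.04161535]), 'gripper_width': 85.00430627553996}
scene {'camera_matrix': array([[448.57791637,   0.        , 246.08826679],
       [  0.        , 448.57791637, 191.24781305],
       [  0.        ,   0.        ,   1.        ]]), 'R': array([[-0.44098208,  0.89733907, -0.01781587],
       [ 0.65101262,  0.30613856, -0.69459467],
       [-0.6178328 , -0.31790216, -0.71918067]]), 't': array([ 253.6266233 , -303.58069819, 1929.54352995])}
top {'camera_matrix': array([[392.5960601,   0.       , 257.8543618],
       [  0.       , 392.5960601, 189.3430915],
       [  0.       ,   0.       ,   1.       ]]), 'R': array([[ 0.02013901, -0.99979372, -0.00263315],
       [-0.97938266, -0.01919823, -0.20109955],
       [ 0.20100751,  0.00662881, -0.97956727]]), 't': array([ -26.26637158,  551.82733941, 1047.38131981])}
```

View pics/scene0.png

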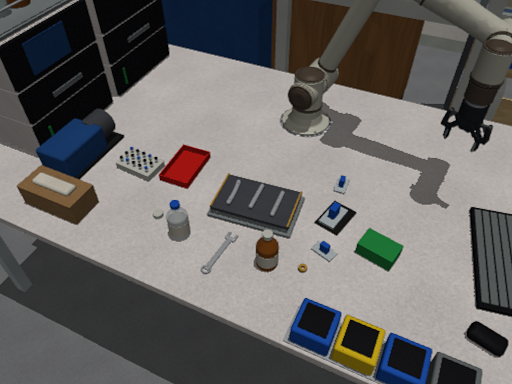

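View pics/top0.png

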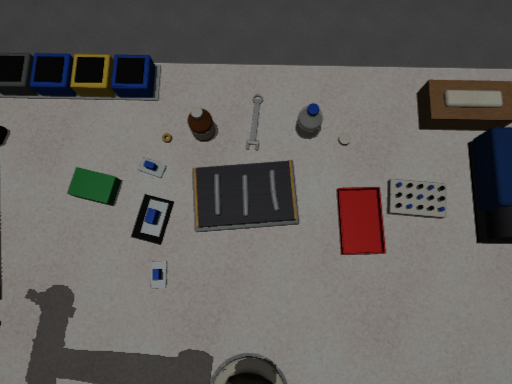

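Top view: the plate is around (245,195) with shafts at columns 217, 245 and 274. The block is on its mat at (153,218), with two smaller decoys at (152,167) and (158,275). The tray is at (361,221). Next I'll measure these.

```bash
cat >h.py <<'E'
from bench import arm
import cv2,numpy as np
def ray(uv,z,c):
    uv=np.atleast_2d(uv).astype(float);K,R,t=c["camera_matrix"],c["R"],c["t"]
    d=(np.linalg.inv(K)@np.c_[uv,np.ones(len(uv))].T).T@R; o=-R.T@t
    return o+d*((z-o[2])/d[:,2])[:,None]
def rects(mask,z,c,amin=30,off=(0,0)):
    out=[]
    for k in cv2.findContours(mask.astype(np.uint8),cv2.RETR_EXTERNAL,cv2.CHAIN_APPROX_NONE)[0]:
        if cv2.contourArea(k)<amin: continue
        p=ray(k[:,0]+np.array(off),z,c)[:,:2].astype(np.float32)
        (x,y),(w,h),a=cv2.minAreaRect(p)
        if w<h: w,h,a=h,w,a+90
        out.append((round(x,1),round(y,1),round(w,1),round(h,1),round((a+90)%180-90,1)))
    return out
E
python3 - <<'E'
from h import *
im=cv2.imread("pics/top0.png");c=arm.get_calibration("top");d=np.load("pics/top0.npy")
hsv=cv2.cvtColor(im,cv2.COLOR_BGR2HSV);H,S,V=[hsv[...,i].astype(int) for i in range(3)]
def win(m,x0,y0,x1,y1):
    o=np.zeros_like(m);o[y0:y1,x0:x1]=m[y0:y1,x0:x1];return o
print("V plate",V[195,225:260])
print("tray",rects(win((S>150)&((H<8)|(H>172)),330,180,390,260),30,c))
print("shafts",rects(win((V>110)&(S<60),205,168,285,218),57,c,10))
print("blue",rects(win((S>120)&(H>100)&(H<130)&(V>60),135,150,175,290),55,c,8))
print("mat",rects(win(V<60,125,188,178,248),4,c))
print("slab",rects(win((V>120)&(S<80),140,203,166,233),14,c,10))
print("plate",rects(win(V<90,190,160,300,225),45,c,200))
print("brass",rects(win((S>90)&(H>8)&(H<35),185,155,305,235),49,c,10))
E
```

```text
V plate [ 39  39  39  39  39  39  39  38  40  39  39  39  39  39  39  40  40  47
  75  97 101  90  68  45  38  39  40  39  39  39  39  38  39  38  39]
tray [(475.7, -307.7, 188.6, 122.6, 2.7)]
shafts []
blue [(314.2, 255.9, 26.9, 13.5, 4.1), (473.4, 283.4, 38.9, 24.1, -14.1), (620.0, 297.7, 27.6, 16.3, 76.1)]
mat [(469.6, 289.4, 129.6, 89.9, -13.9)]
slab [(472.5, 281.6, 95.6, 50.6, -12.6)]
plate [(537.5, 17.6, 281.4, 186.2, -84.4)]
brass [(529.4, 159.5, 167.1, 7.9, 5.6), (557.8, -111.9, 168.4, 7.4, 5.6)]
```

```bash
cat >>h.py <<'E'
from scipy.spatial.transform import Rotation as Ro
def yaw():
    m=Ro.from_quat(arm.read_state()["ee_rot"]).as_matrix();return np.degrees(np.arctan2(m[1,0],m[0,0]))
def go(x,y,z,yw=None):
    s=arm.read_state();r=Ro.from_quat(s["ee_rot"])
    dx=r.inv().apply(np.array([x,y,z])-s["position"])/10
    t=Ro.from_euler("zx",[yw,180],degrees=True) if yw is not None else r
    print("go xyz",dx.round(2),"ang",(r.inv()*t).as_rotvec().round(3),"F",s["contact_force"].round(1),"yaw",round(yaw(),1),"clk",round(s["clock"],1))
E
python3 - <<'E'
from h import *
im=cv2.imread("pics/top0.png");c=arm.get_calibration("top")
V=im.max(2).astype(int);m=np.zeros(V.shape,bool);m[168:216,208:285]=V[168:216,208:285]>62
print("shafts",rects(m,55,c,10))
b,_=cv2.findContours(m.astype(np.uint8),0,1)[:2]
Rt=Ro.from_euler("zx",[-14,180],degrees=True).as_matrix();print(Rt.round(2))
go(473,283,120,-14)
E
```

```text
shafts [(536.2, 21.3, 114.5, 13.7, 3.9), (537.5, 100.6, 114.6, 13.4, 4.9), (553.3, -58.1, 113.5, 14.2, 8.2)]
[[ 0.97  0.24  0.  ]
 [ 0.24 -0.97 -0.  ]
 [-0.    0.   -1.  ]]
go xyz [34.44 19.38 11.07] ang [ 0.002  0.001 -0.601] F [0.5 0.7 0.1] yaw -20.5 clk 0.1
```

```bash
sed -i 's/from_euler("zx"/from_euler("ZX"/' h.py; python3 -c "
from h import *
go(473,283,160,-14)"
```

```text
go xyz [34.44 19.39  7.07] ang [ 0.002  0.    -0.113] F [0.5 0.7 0.1] yaw -20.5 clk 0.1
```

>>> move_arm([
  {"gripper": 1, "xyz": [5, 2.8, 0], "angular": [0, 0, 0]},
  {"gripper": 1, "xyz": [10, 5.6, 1], "angular": [0, 0, -0.05]},
  {"gripper": 1, "xyz": [15, 8.5, 2], "angular": [0, 0, -0.113]},
  {"gripper": 1, "xyz": [20, 11.3, 4], "angular": [0, 0, -0.113]},
  {"gripper": 1, "xyz": [25, 14.1, 5], "angular": [0, 0, -0.113]},
  {"gripper": 1, "xyz": [30, 16.9, 6], "angular": [0, 0, -0.113]},
  {"gripper": 1, "xyz": [34.4, 19.4, 7], "angular": [0, 0, -0.113]},
  {"gripper": 1, "xyz": [34.4, 19.4, 7], "angular": [0, 0, -0.113]},
])

```text
clock: 1.1
position: [473.7, 280.5, 159.8]
ee_rot: [0.992, -0.124, -0.001, 0.001]
contact_force: [-0.3, 0.4, -0.5]
gripper_width: 85.3
```

```bash
python3 - <<'E'
from h import *
go(473,283,23,-14)
c=arm.get_calibration("wrist");im,d=arm.get_image("wrist");cv2.imwrite("pics/w1.png",im)
print(c)
hsv=cv2.cvtColor(im,cv2.COLOR_BGR2HSV);H,S,V=[hsv[...,i].astype(int) for i in range(3)]
print("blue",rects((S>120)&(H>100)&(H<130)&(V>60),59,c,300))
E
```

```text
go xyz [-0.1  -0.27 13.68] ang [ 0.003  0.002 -0.005] F [-0.3  0.4 -0.5] yaw -14.3 clk 1.1
{'camera_matrix': array([[318.83414226,   0.        , 253.79136332],
       [  0.        , 318.83414226, 189.44240824],
       [  0.        ,   0.        ,   1.        ]]), 'R': array([[-0.24516396, -0.96947722,  0.00292464],
       [-0.93179226,  0.23646491,  0.27540432],
       [-0.26768979,  0.06479406, -0.96132404]]), 't': array([387.87134087, 358.28651657, 418.28629142])}
blue [(340.3, 261.3, 47.9, 15.6, 3.1), (476.4, 281.7, 46.7, 23.2, -12.3), (612.4, 301.1, 26.9, 7.3, 75.9)]
```

View pics/w1.png

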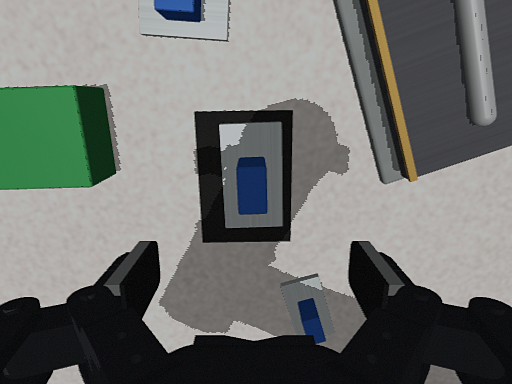

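The wrist view shows the block centred on the mat. The handle's top face spans about (238-267, 167-214) and the slab corners are near (219,122), (281,122), (283,227) and (225,229).

```bash
python3 - <<'E'
from h import *
c=arm.get_calibration("wrist");im=cv2.imread("pics/w1.png")
print("slab",cv2.minAreaRect(ray([(219,122),(281,122),(283,227),(225,229)],14,c)[:,:2].astype(np.float32)))
print("mat",cv2.minAreaRect(ray([(195,111),(293,111),(290,240),(203,241)],4,c)[:,:2].astype(np.float32)))
print("V col",im[145:220,252,0])
print("top",cv2.minAreaRect(ray([(238,168),(266,168),(268,214),(239,214)],59,c)[:,:2].astype(np.float32)))
go(473,283,23,-14)
E
```

```text
slab ((472.3390808105469, 284.0268859863281), (56.66615295410156, 102.57060241699219), 78.0123291015625)
mat ((469.39495849609375, 291.4201354980469), (89.28326416015625, 129.1349639892578), 76.59831237792969)
V col [103 102 100 102 101 102 104 103 102 103 103 106  58  65  66  66  66  67
  67  66  66  69  91  91  93  93  92  93  93  92  93  92  92  92  92  92
  92  91  91  92  92  93  92  92  92  92  91  93  90  91  91  91  92  91
  91  92  91  91  92  92  91  91  92  92  91  92  91  93  82  86 101  98
  99  98  99]
top ((471.1382141113281, 283.0616760253906), (23.597814559936523, 38.390193939208984), 76.36605834960938)
go xyz [-0.04 -0.11 13.74] ang [ 0.002  0.001 -0.003] F [0.6 0.1 0.3] yaw -14.2 clk 1.1
```

>>> move_arm([
  {"gripper": 0.4, "xyz": [-0.1, -0.1, 6], "angular": [0, 0, 0]},
  {"gripper": 0.2, "xyz": [-0.1, -0.1, 11], "angular": [0, 0, 0]},
  {"gripper": 0, "xyz": [-0.1, -0.1, 13.7], "angular": [0, 0, 0]},
  {"gripper": 0, "xyz": [-0.1, -0.1, 13.7], "angular": [0, 0, 0]},
  {"gripper": -1, "xyz": [-0.1, -0.1, 13.7], "angular": [0, 0, 0]},
  {"gripper": -1, "xyz": [-0.1, -0.1, 13.7], "angular": [0, 0, 0]},
  {"gripper": -1, "xyz": [-0.1, -0.1, 13.7], "angular": [0, 0, 0]},
])

```text
clock: 2.02
position: [472.6, 285.9, 25.8]
ee_rot: [0.993, -0.121, 0.001, -0.001]
contact_force: [-1.5, 1.8, 2.6]
gripper_width: 23.0
```

>>> move_arm([
  {"gripper": -1, "xyz": [0, 0, 0], "angular": [0, 0, 0]},
  {"gripper": -1, "xyz": [0, 0, -1], "angular": [0, 0, 0]},
  {"gripper": -1, "xyz": [0, 0, -5], "angular": [0, 0, 0]},
  {"gripper": -1, "xyz": [0, 0, -9], "angular": [0, 0, 0]},
  {"gripper": -1, "xyz": [0, 0, -9], "angular": [0, 0, 0]},
  {"gripper": -1, "xyz": [0, 0, -9], "angular": [0, 0, 0]},
])

```text
clock: 2.78
position: [471.3, 284.0, 113.6]
ee_rot: [0.993, -0.122, -0.001, 0.001]
contact_force: [0.7, -0.7, -3.0]
gripper_width: 23.1
```

```bash
python3 - <<'E'
from h import *
s=arm.read_state();print(s["position"],s["gripper_width"])
go(537.5,100,120,4.9)
c=arm.get_calibration("wrist");im,d=arm.get_image("wrist");cv2.imwrite("pics/w2.png",im)
for _ in range(3): arm.get_image("top"); print(arm.read_state()["contact_force"])
E
```

```text
[471.31748658 284.02196811 113.58153695] 23.125446652999116
go xyz [10.88 16.25 -0.64] ang [ 0.001  0.002 -0.33 ] F [ 0.7 -0.7 -3. ] yaw -14.0 clk 2.8
[ 0.63568488 -0.62082198 -3.12618599]
[ 0.95071375 -0.02457297 -1.37536743]
[ 0.58099443  0.60793049 -1.33943611]
```

View pics/w2.png

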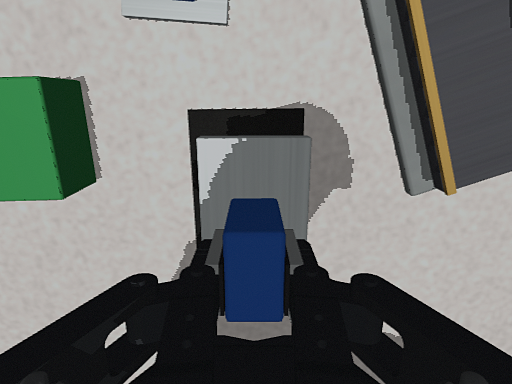

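The block is held square (slab edge at row 137, columns 197–311, with the handle centred near column 254). Next I'll move over the left shaft.

>>> move_arm([
  {"gripper": -1, "xyz": [3, 4.5, -0.6], "angular": [0, 0, -0.1]},
  {"gripper": -1, "xyz": [6, 9, -0.6], "angular": [0, 0, -0.2]},
  {"gripper": -1, "xyz": [9, 13.5, -0.6], "angular": [0, 0, -0.3]},
  {"gripper": -1, "xyz": [11.1, 16.8, -0.4], "angular": [0, 0, -0.33]},
  {"gripper": -1, "xyz": [11.1, 16.8, 1], "angular": [0, 0, -0.33]},
  {"gripper": -1, "xyz": [11.1, 16.8, 1.6], "angular": [0, 0, -0.33]},
  {"gripper": -1, "xyz": [11.1, 16.8, 1.6], "angular": [0, 0, -0.33]},
  {"gripper": -1, "xyz": [11.1, 16.8, 1.6], "angular": [0, 0, -0.33]},
])

```text
clock: 3.98
position: [539.3, 96.1, 98.5]
ee_rot: [0.999, 0.044, 0.0, -0.0]
contact_force: [0.1, -0.2, -1.8]
gripper_width: 23.2
```

```bash
python3 - <<'E'
from h import *
print(arm.read_state()["position"])
go(538,94.6,90,4.9)
im,d=arm.get_image("wrist");cv2.imwrite("pics/w3.png",im)
for _ in range(4): arm.get_image("scene"); print(arm.read_state()["contact_force"])
im,d=arm.get_image("scene");cv2.imwrite("pics/s3.png",cv2.resize(im[140:260,180:380],None,fx=3,fy=3))
E
```

```text
[539.33177817  96.07805284  98.46125836]
go xyz [-0.15  0.14  0.85] ang [ 0.    -0.     0.002] F [ 0.1 -0.2 -1.8] yaw 5.0 clk 4.0
[ 0.19182412  0.04376299 -3.0034913 ]
[ 0.26667313 -0.60893047 -2.6731483 ]
[-0.80279421  0.75548311 -2.55815694]
[-0.12056985  0.08481457 -2.98228846]
```

View pics/w3.png

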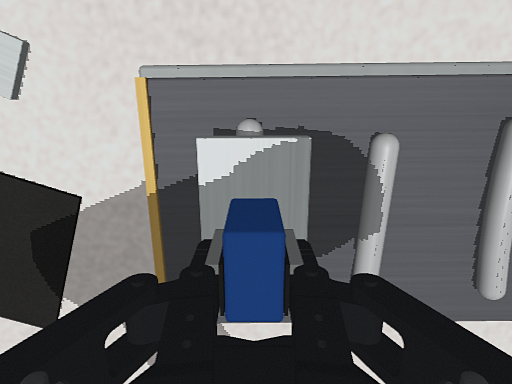

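The shaft end shows at (249,125) beyond the slab, aligned and about 5 mm to the +y side, as I planned. Now I'll lower to contact.

>>> move_arm([
  {"gripper": -1, "xyz": [0, 0.1, 1], "angular": [0, 0, 0]},
  {"gripper": -1, "xyz": [0, 0.1, 1.3], "angular": [0, 0, 0]},
  {"gripper": -1, "xyz": [0, 0.1, 1.3], "angular": [0, 0, 0]},
])

```text
clock: 4.65
position: [539.1, 93.9, 84.7]
ee_rot: [0.999, 0.043, -0.001, 0.0]
contact_force: [-0.6, 0.4, -2.4]
gripper_width: 23.3
```

>>> move_arm([
  {"gripper": -1, "xyz": [0, 0, 0.1], "angular": [0, 0, 0]},
  {"gripper": -1, "xyz": [0, 0, 0.1], "angular": [0, 0, 0]},
])

```text
clock: 4.9
position: [539.5, 94.1, 84.4]
ee_rot: [0.999, 0.043, 0.0, -0.0]
contact_force: [0.3, 0.0, -2.2]
gripper_width: 23.5
```

>>> move_arm([
  {"gripper": -1, "xyz": [0, 0, 0.1], "angular": [0, 0, 0]},
  {"gripper": -1, "xyz": [0, 0, 0.1], "angular": [0, 0, 0]},
])

```text
clock: 5.15
position: [539.3, 94.1, 83.3]
ee_rot: [0.999, 0.043, -0.0, -0.0]
contact_force: [0.6, -0.3, -2.4]
gripper_width: 23.3
```

>>> move_arm([
  {"gripper": -1, "xyz": [0, 0, 0.1], "angular": [0, 0, 0]},
  {"gripper": -1, "xyz": [0, 0, 0.1], "angular": [0, 0, 0]},
])

```text
clock: 5.4
position: [539.5, 94.1, 82.7]
ee_rot: [0.999, 0.043, 0.0, 0.0]
contact_force: [-1.5, -0.4, 0.9]
gripper_width: 23.2
```

>>> move_arm([
  {"gripper": -1, "xyz": [0, 0, 0.1], "angular": [0, 0, 0]},
  {"gripper": -1, "xyz": [0, 0, 0.1], "angular": [0, 0, 0]},
])

```text
clock: 5.65
position: [539.5, 94.1, 81.8]
ee_rot: [0.999, 0.043, 0.0, -0.0]
contact_force: [-2.1, -0.3, 2.7]
gripper_width: 23.2
```

>>> move_arm([
  {"gripper": -1, "xyz": [0, 0, 0.12], "angular": [0, 0, 0]},
  {"gripper": -1, "xyz": [0, 0, 0.12], "angular": [0, 0, 0]},
])

```text
clock: 5.9
position: [539.6, 94.1, 80.8]
ee_rot: [0.999, 0.043, 0.0, 0.0]
contact_force: [-3.2, -1.1, 6.2]
gripper_width: 23.0
```

>>> move_arm([
  {"gripper": -1, "xyz": [0, -0.25, 0], "angular": [0, 0, 0]},
  {"gripper": -1, "xyz": [0, -0.5, 0], "angular": [0, 0, 0]},
])

```text
clock: 6.15
position: [539.2, 99.0, 80.9]
ee_rot: [0.999, 0.043, 0.0, 0.0]
contact_force: [-2.4, -0.1, 6.2]
gripper_width: 23.0
```

>>> move_arm([
  {"gripper": -1, "xyz": [0, -0.25, 0], "angular": [0, 0, 0]},
  {"gripper": -1, "xyz": [0, -0.5, 0], "angular": [0, 0, 0]},
])

```text
clock: 6.4
position: [538.8, 104.0, 80.9]
ee_rot: [0.999, 0.043, 0.0, 0.0]
contact_force: [-2.3, -1.2, 5.7]
gripper_width: 23.2
```

>>> move_arm([
  {"gripper": -1, "xyz": [0, -0.25, 0], "angular": [0, 0, 0]},
  {"gripper": -1, "xyz": [0, -0.5, 0], "angular": [0, 0, 0]},
])

```text
clock: 6.65
position: [538.5, 109.1, 80.9]
ee_rot: [0.999, 0.043, 0.001, 0.0]
contact_force: [-2.6, -0.9, 6.1]
gripper_width: 23.3
```

>>> move_arm([
  {"gripper": -1, "xyz": [0, -0.25, 0], "angular": [0, 0, 0]},
  {"gripper": -1, "xyz": [0, -0.5, 0], "angular": [0, 0, 0]},
])

```text
clock: 6.9
position: [538.1, 114.1, 80.9]
ee_rot: [0.999, 0.043, 0.001, 0.0]
contact_force: [-1.3, -1.7, 5.8]
gripper_width: 23.4
```

>>> move_arm([
  {"gripper": -1, "xyz": [0, -0.25, 0], "angular": [0, 0, 0]},
  {"gripper": -1, "xyz": [0, -0.5, 0], "angular": [0, 0, 0]},
])

```text
clock: 7.15
position: [537.8, 119.1, 80.9]
ee_rot: [0.999, 0.043, 0.001, 0.0]
contact_force: [-1.8, -0.6, 5.0]
gripper_width: 23.3
```

```bash
python3 - <<'E'
from h import *
im,d=arm.get_image("wrist");cv2.imwrite("pics/w4.png",im)
print(arm.read_state()["contact_force"],arm.read_state()["position"])
E
```

```text
[-1.71913912  0.69896438  5.60582906] [537.80770438 119.38315903  80.9314189 ]
```

View pics/w4.png

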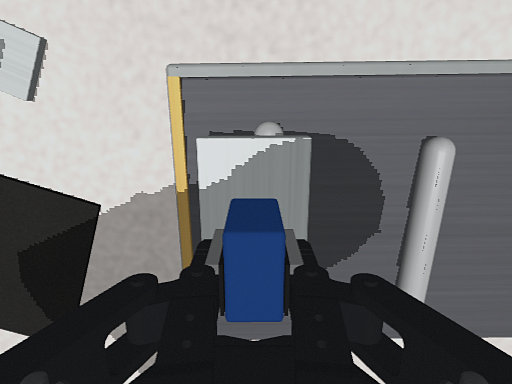

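Left shaft: the force stayed even over the quarter turn (8.7 → 8.2 N net), and the picture shows it rolled (shaft end now at (268,128)). So it's straight. Next is the middle one.

>>> move_arm([
  {"gripper": -1, "xyz": [0, 0, -1], "angular": [0, 0, 0]},
  {"gripper": -1, "xyz": [0, 0, -2], "angular": [0, 0, 0]},
  {"gripper": -1, "xyz": [-0.5, 5, -2], "angular": [0, 0, 0]},
  {"gripper": -1, "xyz": [-1, 10.35, -2], "angular": [0, 0, 0.019]},
  {"gripper": -1, "xyz": [-1, 10.35, -1.5], "angular": [0, 0, 0.019]},
  {"gripper": -1, "xyz": [-1, 10.35, -0.6], "angular": [0, 0, 0.019]},
  {"gripper": -1, "xyz": [-1, 10.35, -0.4], "angular": [0, 0, 0.019]},
  {"gripper": -1, "xyz": [-1, 10.35, -0.4], "angular": [0, 0, 0.019]},
])

```text
clock: 8.2
position: [536.2, 15.8, 83.8]
ee_rot: [0.999, 0.034, -0.0, 0.0]
contact_force: [-0.3, 0.0, -1.5]
gripper_width: 23.3
```

>>> move_arm([
  {"gripper": -1, "xyz": [0, 0, 0.2], "angular": [0, 0, 0]},
  {"gripper": -1, "xyz": [0, 0, 0.2], "angular": [0, 0, 0]},
])

```text
clock: 8.45
position: [536.6, 15.4, 82.7]
ee_rot: [0.999, 0.034, 0.001, 0.0]
contact_force: [-1.0, 0.5, 1.1]
gripper_width: 22.9
```

>>> move_arm([
  {"gripper": -1, "xyz": [0, 0, 0.2], "angular": [0, 0, 0]},
  {"gripper": -1, "xyz": [0, 0, 0.2], "angular": [0, 0, 0]},
])

```text
clock: 8.7
position: [536.6, 15.1, 81.0]
ee_rot: [0.999, 0.034, 0.001, 0.0]
contact_force: [-2.4, 0.3, 5.3]
gripper_width: 23.1
```

>>> move_arm([
  {"gripper": -1, "xyz": [0, -0.25, 0], "angular": [0, 0, 0]},
  {"gripper": -1, "xyz": [0, -0.5, 0], "angular": [0, 0, 0]},
])

```text
clock: 8.95
position: [536.4, 19.9, 81.1]
ee_rot: [0.999, 0.034, 0.001, 0.0]
contact_force: [-0.6, 0.0, 5.6]
gripper_width: 23.2
```

>>> move_arm([
  {"gripper": -1, "xyz": [0, -0.25, 0], "angular": [0, 0, 0]},
  {"gripper": -1, "xyz": [0, -0.5, 0], "angular": [0, 0, 0]},
])

```text
clock: 9.2
position: [536.1, 24.9, 81.1]
ee_rot: [0.999, 0.034, 0.001, 0.0]
contact_force: [-0.6, -1.2, 5.4]
gripper_width: 23.1
```

>>> move_arm([
  {"gripper": -1, "xyz": [0, -0.25, 0], "angular": [0, 0, 0]},
  {"gripper": -1, "xyz": [0, -0.5, 0], "angular": [0, 0, 0]},
])

```text
clock: 9.45
position: [535.9, 30.0, 81.1]
ee_rot: [0.999, 0.034, 0.001, 0.0]
contact_force: [-0.3, -0.5, 5.3]
gripper_width: 23.4
```

>>> move_arm([
  {"gripper": -1, "xyz": [0, -0.25, 0], "angular": [0, 0, 0]},
  {"gripper": -1, "xyz": [0, -0.5, 0], "angular": [0, 0, 0]},
])

```text
clock: 9.7
position: [535.6, 35.0, 81.2]
ee_rot: [0.999, 0.034, 0.001, 0.0]
contact_force: [-0.1, -0.3, 4.9]
gripper_width: 23.5
```

>>> move_arm([
  {"gripper": -1, "xyz": [0, -0.25, 0], "angular": [0, 0, 0]},
  {"gripper": -1, "xyz": [0, -0.5, 0], "angular": [0, 0, 0]},
])

```text
clock: 9.95
position: [535.3, 40.0, 81.1]
ee_rot: [0.999, 0.034, 0.001, 0.0]
contact_force: [-0.6, -1.0, 5.5]
gripper_width: 23.2
```

The middle shaft is also even (about 8 N net throughout). Rolling the right one to confirm it's the bent one.

>>> move_arm([
  {"gripper": -1, "xyz": [0, 0, -1], "angular": [0, 0, 0]},
  {"gripper": -1, "xyz": [0, 0, -2], "angular": [0, 0, 0]},
  {"gripper": -1, "xyz": [0.6, 5, -2], "angular": [0, 0, -0.03]},
  {"gripper": -1, "xyz": [1.2, 10.5, -2], "angular": [0, 0, -0.075]},
  {"gripper": -1, "xyz": [1.2, 10.5, -1.5], "angular": [0, 0, -0.075]},
  {"gripper": -1, "xyz": [1.2, 10.5, -0.6], "angular": [0, 0, -0.075]},
  {"gripper": -1, "xyz": [1.2, 10.5, -0.2], "angular": [0, 0, -0.075]},
  {"gripper": -1, "xyz": [1.2, 10.5, -0.2], "angular": [0, 0, -0.075]},
])

```text
clock: 10.95
position: [552.8, -63.4, 82.3]
ee_rot: [0.997, 0.072, -0.001, 0.0]
contact_force: [-2.2, -1.0, 2.7]
gripper_width: 23.0
```

>>> move_arm([
  {"gripper": -1, "xyz": [0, 0, 0.1], "angular": [0, 0, 0]},
  {"gripper": -1, "xyz": [0, 0, 0.2], "angular": [0, 0, 0]},
])

```text
clock: 11.2
position: [552.9, -63.8, 80.7]
ee_rot: [0.997, 0.071, -0.0, 0.0]
contact_force: [-5.2, -0.1, 6.1]
gripper_width: 23.2
```

>>> move_arm([
  {"gripper": -1, "xyz": [0, -0.25, 0], "angular": [0, 0, 0]},
  {"gripper": -1, "xyz": [0, -0.5, 0], "angular": [0, 0, 0]},
])

```text
clock: 11.45
position: [552.6, -59.4, 81.0]
ee_rot: [0.997, 0.071, -0.0, 0.001]
contact_force: [-5.0, -2.6, 6.5]
gripper_width: 23.6
```

>>> move_arm([
  {"gripper": -1, "xyz": [0, -0.25, 0], "angular": [0, 0, 0]},
  {"gripper": -1, "xyz": [0, -0.5, 0], "angular": [0, 0, 0]},
])

```text
clock: 11.7
position: [552.0, -54.6, 81.3]
ee_rot: [0.997, 0.071, -0.0, 0.001]
contact_force: [-3.4, -3.0, 8.3]
gripper_width: 23.1
```

>>> move_arm([
  {"gripper": -1, "xyz": [0, -0.25, 0], "angular": [0, 0, 0]},
  {"gripper": -1, "xyz": [0, -0.5, 0], "angular": [0, 0, 0]},
])

```text
clock: 11.95
position: [551.5, -49.6, 81.5]
ee_rot: [0.997, 0.072, 0.0, 0.001]
contact_force: [-4.9, -2.4, 8.0]
gripper_width: 23.3
```

>>> move_arm([
  {"gripper": -1, "xyz": [0, -0.25, 0], "angular": [0, 0, 0]},
  {"gripper": -1, "xyz": [0, -0.5, 0], "angular": [0, 0, 0]},
])

```text
clock: 12.2
position: [550.9, -44.6, 81.7]
ee_rot: [0.997, 0.072, 0.0, 0.001]
contact_force: [-4.8, -2.7, 8.6]
gripper_width: 23.3
```

>>> move_arm([
  {"gripper": -1, "xyz": [0, -0.25, 0], "angular": [0, 0, 0]},
  {"gripper": -1, "xyz": [0, -0.5, 0], "angular": [0, 0, 0]},
])

```text
clock: 12.45
position: [550.3, -39.6, 81.8]
ee_rot: [0.997, 0.072, 0.0, 0.001]
contact_force: [-4.0, -1.6, 9.2]
gripper_width: 23.6
```

```bash
python3 - <<'E'
from h import *
im,d=arm.get_image("wrist");cv2.imwrite("pics/w5.png",im)
print(arm.read_state()["contact_force"],arm.read_state()["position"])
E
```

```text
[-4.65029576 -1.42631166  9.16190542] [550.34378247 -39.27083534  81.80453149]
```

View pics/w5.png

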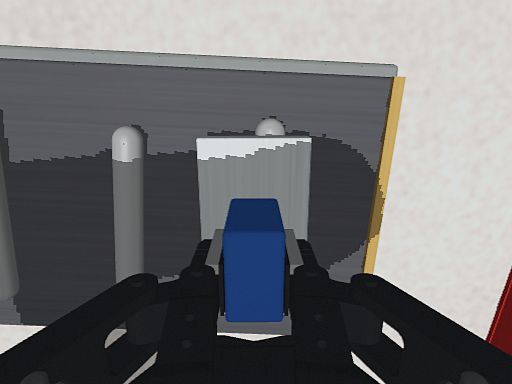

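>>> move_arm([
  {"gripper": -1, "xyz": [0, 0.25, 0], "angular": [0, 0, 0]},
  {"gripper": -1, "xyz": [0, 0.5, 0], "angular": [0, 0, 0]},
  {"gripper": -1, "xyz": [0, 0.75, 0], "angular": [0, 0, 0]},
  {"gripper": -1, "xyz": [0, 1, 0], "angular": [0, 0, 0]},
  {"gripper": -1, "xyz": [0, 1.25, 0], "angular": [0, 0, 0]},
])

```text
clock: 13.12
position: [551.8, -51.9, 81.5]
ee_rot: [0.997, 0.072, 0.0, 0.0]
contact_force: [-3.9, -1.6, 7.8]
gripper_width: 23.2
```

>>> move_arm([
  {"gripper": -1, "xyz": [0, 0.25, 0], "angular": [0, 0, 0]},
  {"gripper": -1, "xyz": [0, 0.5, 0], "angular": [0, 0, 0]},
  {"gripper": -1, "xyz": [0, 0.75, 0], "angular": [0, 0, 0]},
  {"gripper": -1, "xyz": [0, 1, 0], "angular": [0, 0, 0]},
  {"gripper": -1, "xyz": [0, 1.25, 0], "angular": [0, 0, 0]},
])

```text
clock: 13.75
position: [553.2, -64.1, 80.9]
ee_rot: [0.997, 0.071, -0.0, 0.0]
contact_force: [-4.0, -0.1, 5.1]
gripper_width: 23.4
```

It returned to 7.6 N net: a swing of about 4 N that repeats with angle, so the right shaft is bent. Now to put the block back.

```bash
python3 -c "
from h import *
go(468.6,291.8,130,-13.8)"
```

```text
go xyz [ -3.31 -36.43  -4.92] ang [0.    0.    0.384] F [-4.  -0.1  5.1] yaw 8.2 clk 13.8
```

>>> move_arm([
  {"gripper": -1, "xyz": [0, 0, -1], "angular": [0, 0, 0]},
  {"gripper": -1, "xyz": [0, 0, -4], "angular": [0, 0, 0]},
  {"gripper": -1, "xyz": [-0.5, -6, -4.9], "angular": [0, 0, 0.06]},
  {"gripper": -1, "xyz": [-1, -12, -4.9], "angular": [0, 0, 0.12]},
  {"gripper": -1, "xyz": [-1.6, -18, -4.9], "angular": [0, 0, 0.2]},
  {"gripper": -1, "xyz": [-2.2, -24, -4.9], "angular": [0, 0, 0.28]},
  {"gripper": -1, "xyz": [-2.8, -30, -4.9], "angular": [0, 0, 0.35]},
  {"gripper": -1, "xyz": [-3.3, -36.4, -4.9], "angular": [0, 0, 0.384]},
  {"gripper": -1, "xyz": [-3.3, -36.4, -4.9], "angular": [0, 0, 0.384]},
  {"gripper": -1, "xyz": [-3.3, -36.4, -4.9], "angular": [0, 0, 0.384]},
])

```text
clock: 15.0
position: [469.0, 292.2, 128.9]
ee_rot: [0.993, -0.12, -0.0, -0.0]
contact_force: [-0.0, 0.6, -3.3]
gripper_width: 23.4
```

```bash
python3 - <<'E'
from h import *
print(arm.read_state()["position"])
go(468.6,291.8,26,-13.8)
c=arm.get_calibration("top");im,d=arm.get_image("top");cv2.imwrite("pics/t6.png",im)
V=im.max(2).astype(int);m=np.zeros(V.shape,bool);m[168:216,208:285]=V[168:216,208:285]>62
print("shafts",rects(m,55,c,10))
E
```

```text
[468.96732049 292.20177781 128.91001459]
go xyz [-0.02  0.05 10.29] ang [-0.  0.  0.] F [-0.   0.6 -3.3] yaw -13.8 clk 15.0
shafts [(535.8, 34.0, 114.5, 13.8, 3.5), (537.1, 113.1, 114.6, 11.3, 2.6), (552.0, -57.6, 115.8, 15.8, 6.4)]
```

>>> move_arm([
  {"gripper": -1, "xyz": [0, 0, 5], "angular": [0, 0, 0]},
  {"gripper": -1, "xyz": [0, 0, 9], "angular": [0, 0, 0]},
  {"gripper": -1, "xyz": [0, 0, 9.9], "angular": [0, 0, 0]},
  {"gripper": -1, "xyz": [0, 0, 10.1], "angular": [0, 0, 0]},
  {"gripper": -1, "xyz": [0, 0, 10.2], "angular": [0, 0, 0]},
  {"gripper": -1, "xyz": [0, 0, 10.3], "angular": [0, 0, 0]},
  {"gripper": -1, "xyz": [0, 0, 10.3], "angular": [0, 0, 0]},
])

```text
clock: 15.92
position: [469.5, 292.0, 26.9]
ee_rot: [0.993, -0.121, 0.0, -0.001]
contact_force: [-1.0, 0.6, -3.1]
gripper_width: 23.2
```

>>> move_arm([
  {"gripper": -1, "xyz": [0, 0, 0.1], "angular": [0, 0, 0]},
  {"gripper": -1, "xyz": [0, 0, 0.1], "angular": [0, 0, 0]},
])

```text
clock: 16.18
position: [469.4, 292.0, 25.7]
ee_rot: [0.993, -0.12, 0.0, -0.0]
contact_force: [-1.4, -0.1, 2.3]
gripper_width: 23.1
```

>>> move_arm([
  {"gripper": -1, "xyz": [0, 0, 0.05], "angular": [0, 0, 0]},
  {"gripper": -1, "xyz": [0, 0, 0.05], "angular": [0, 0, 0]},
])

```text
clock: 16.42
position: [469.4, 292.0, 25.7]
ee_rot: [0.993, -0.12, 0.0, -0.0]
contact_force: [-1.9, -0.2, 5.2]
gripper_width: 23.2
```

>>> move_arm([
  {"gripper": 0, "xyz": [0, 0, 0], "angular": [0, 0, 0]},
  {"gripper": 0, "xyz": [0, 0, 0], "angular": [0, 0, 0]},
  {"gripper": 0, "xyz": [0, 0, -0.3], "angular": [0, 0, 0]},
  {"gripper": 0.3, "xyz": [0, 0, -4], "angular": [0, 0, 0]},
  {"gripper": 0.5, "xyz": [0, 0, -10], "angular": [0, 0, 0]},
  {"gripper": 0.5, "xyz": [0, 0, -14], "angular": [0, 0, 0]},
  {"gripper": 0.5, "xyz": [0, 0, -14], "angular": [0, 0, 0]},
])

```text
clock: 17.3
position: [471.0, 293.2, 168.7]
ee_rot: [0.993, -0.12, 0.003, -0.003]
contact_force: [0.2, -0.6, -0.3]
gripper_width: 64.1
```

```bash
python3 - <<'E'
from h import *
c=arm.get_calibration("wrist");im,d=arm.get_image("wrist");cv2.imwrite("pics/w7.png",im)
go(552,-57.6,150,7)
E
```

```text
go xyz [16.37 31.99  1.53] ang [-0.003 -0.002 -0.364] F [-0.2 -0.2 -0.9] yaw -13.9 clk 17.4
```

View pics/w7.png

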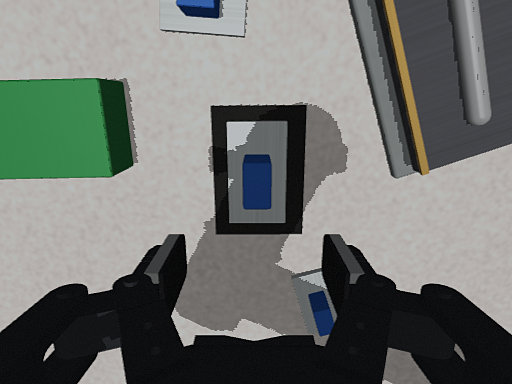

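The block stands on the mat. The mat spans columns 212–306 and the slab 226–287, so the block sits slightly left of centre. I'll measure how much.

```bash
python3 - <<'E'
from h import *
c=arm.get_calibration("wrist");f=lambda p,z:cv2.minAreaRect(ray(p,z,c)[:,:2].astype(np.float32))
im=cv2.imread("pics/w7.png");V=im.max(2).astype(int)
print(V[170,205:310:1])
print(V[95:245:1,236])
print("slab",f([(226,121),(287,121),(285,223),(229,223)],14))
print("mat",f([(212,106),(306,106),(302,234),(217,234)],4))
E
```

```text
[184 184 184 189 143 109 113 124  70   4  13  11  17  13  10  13  14  16
  13  19  14   7  31 100 107 103 101 102 105 105 104 102 104 104 104 105
 111  80  81  93  94  94  92  93  94  94  94  92  92  94  93  93  93  92
  93  93  94  94  93  94  93  93  94  94  95  87  79 100 107 107 102 103
 103 103 103 105 104 106 108 108 114  62   5  13  17  18  17  15  16  17
  13  12  12  12  11  18  14  11   2  84 112 114 110 112 111]
[183 184 184 184 184 186 186 187 190 202  76  15  26  29  31  27  26  29
  29  28  30  30  31  27  28  22  87 207 192 188 188 188 188 188 188 188
 188 188 188 188 188 188 188 189 188 189 188 188 189 191 197  83  92  94
 145 145  97 102 103 103 103 102 102 104 103 103 103 102 104 103 103 102
 104 103 103 102 103 102 102 102 104 104 102 103 103 103 102 103 102 103
 102 101 103 102 101 102 102 102 102 102 103 103 101 102 102 102 102 102
 102 101 102 101 102 102 101 101 101 101 100 102 102 102 102 102 102 102
 105 116  19   9  16  12  15  16  17  13  18  16  13  74 125 117 115 115
 114 114 112 114 115 115]
slab ((469.3720397949219, 290.1083984375), (55.481632232666016, 99.3209228515625), 76.57855224609375)
mat ((467.1766052246094, 287.87469482421875), (87.94873046875, 128.50479125976562), 76.48688507080078)
```

About 3 mm off centre with matching yaw, which is good enough to leave. Now to the bent shaft.

>>> move_arm([
  {"gripper": 0.2, "xyz": [2.8, 5.3, 0], "angular": [0, 0, -0.06]},
  {"gripper": 0.2, "xyz": [5.5, 10.7, 0], "angular": [0, 0, -0.13]},
  {"gripper": 0.2, "xyz": [8.2, 16, 0], "angular": [0, 0, -0.2]},
  {"gripper": 0.2, "xyz": [11, 21.4, 0], "angular": [0, 0, -0.27]},
  {"gripper": 0.2, "xyz": [13.8, 26.7, 0.5], "angular": [0, 0, -0.33]},
  {"gripper": 0.2, "xyz": [16.4, 32, 1.5], "angular": [0, 0, -0.364]},
  {"gripper": 0.2, "xyz": [16.4, 32, 1.5], "angular": [0, 0, -0.364]},
  {"gripper": 0.2, "xyz": [16.4, 32, 1.5], "angular": [0, 0, -0.364]},
])

```text
clock: 18.35
position: [551.1, -58.5, 148.2]
ee_rot: [0.998, 0.061, -0.001, 0.0]
contact_force: [-0.3, 0.2, 0.3]
gripper_width: 51.0
```

```bash
python3 - <<'E'
from h import *
c=arm.get_calibration("wrist");im,d=arm.get_image("wrist");cv2.imwrite("pics/w8.png",im)
s=arm.read_state();print(s["position"],s["gripper_width"],yaw())
E
```

```text
[551.32147491 -57.79959262 148.73789428] 51.25463045144848 7.024894516843125
```

View pics/w8.png

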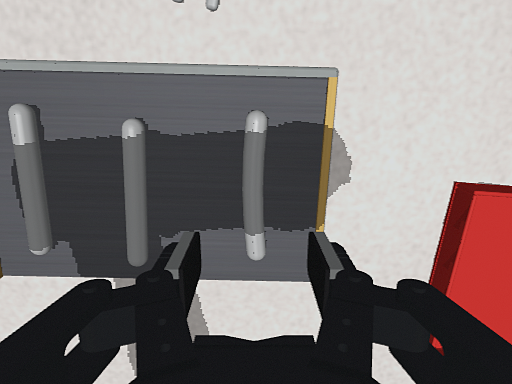

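The right shaft is visibly bowed: its ends are at columns 256 and 257 and its middle near 253. I'll compute the grasp.

```bash
python3 - <<'E'
from h import *
c=arm.get_calibration("wrist");im=cv2.imread("pics/w8.png");V=im.max(2).astype(int)
P=[]
for r in range(115,256,5):
    row=V[r,225:290];bg=np.median(row);k=np.where(row>bg+25)[0]+225
    if len(k)>8: P.append((k.mean(),r))
print(np.round(P,1)[::4])
e=ray([(256,110),(257,260)],53,c);print("ends",e.round(1),np.linalg.norm(e[0]-e[1]))
w=ray(P,53,c);print(w[::4].round(1))
E
```

```text
[[256.  115. ]
 [255.  135. ]
 [253.  155. ]
 [252.5 175. ]
 [252.5 195. ]
 [252.5 215. ]
 [254.5 240. ]]
ends [[612.  -51.4  53. ]
 [492.2 -67.4  53. ]] 120.87173118667792
[[608.5 -51.8  53. ]
 [594.1 -52.9  53. ]
 [579.1 -53.3  53. ]
 [563.6 -54.8  53. ]
 [547.7 -56.8  53. ]
 [531.2 -58.8  53. ]
 [509.9 -63.1  53. ]]
```

```bash
python3 -c "
from h import *
go(552,-56.5,47,7.6)"
```

```text
go xyz [ 0.1  -0.12 10.17] ang [-0.     0.002 -0.01 ] F [ 0.1 -0.1 -0.4] yaw 7.0 clk 18.4
```

>>> move_arm([
  {"gripper": 0, "xyz": [0.1, -0.1, 5], "angular": [0, 0, -0.01]},
  {"gripper": 0, "xyz": [0.1, -0.1, 9], "angular": [0, 0, -0.01]},
  {"gripper": 0, "xyz": [0.1, -0.1, 10.1], "angular": [0, 0, -0.01]},
  {"gripper": 0, "xyz": [0.1, -0.1, 10.1], "angular": [0, 0, -0.01]},
  {"gripper": 0, "xyz": [0.1, -0.1, 10.1], "angular": [0, 0, -0.01]},
])

```text
clock: 19.02
position: [554.1, -56.6, 50.3]
ee_rot: [0.998, 0.067, 0.002, -0.0]
contact_force: [0.1, -0.1, 0.4]
gripper_width: 43.1
```

>>> move_arm([
  {"gripper": -0.3, "xyz": [0, 0, 0], "angular": [0, 0, 0]},
  {"gripper": -0.6, "xyz": [0, 0, 0], "angular": [0, 0, 0]},
  {"gripper": -1, "xyz": [0, 0, 0], "angular": [0, 0, 0]},
  {"gripper": -1, "xyz": [0, 0, 0], "angular": [0, 0, 0]},
])

```text
clock: 19.52
position: [553.2, -57.2, 49.3]
ee_rot: [0.998, 0.066, 0.001, 0.0]
contact_force: [-0.7, -0.0, 4.1]
gripper_width: 13.4
```

Width 13.4 mm with 4 N upward suggests the tips are pinching above the axis. I'll reopen and go lower.

>>> move_arm([
  {"gripper": -0.3, "xyz": [0, 0, 0], "angular": [0, 0, 0]},
  {"gripper": -0.1, "xyz": [0, 0, 0], "angular": [0, 0, 0]},
  {"gripper": -0.1, "xyz": [0, 0, 0.3], "angular": [0, 0, 0]},
  {"gripper": -0.1, "xyz": [0, 0, 0.3], "angular": [0, 0, 0]},
])

```text
clock: 20.02
position: [552.3, -57.2, 45.0]
ee_rot: [0.998, 0.066, -0.001, 0.0]
contact_force: [-0.4, 0.1, -0.0]
gripper_width: 38.8
```

```bash
python3 - <<'E'
from h import *
c=arm.get_calibration("wrist");im,d=arm.get_image("wrist");cv2.imwrite("pics/w9.png",im)
s=arm.read_state();print(s["position"],s["gripper_width"],s["contact_force"])
E
```

```text
[552.49529363 -57.22358249  45.22443935] 38.28853777047417 [0.37307822 0.52483619 0.17589567]
```

View pics/w9.png

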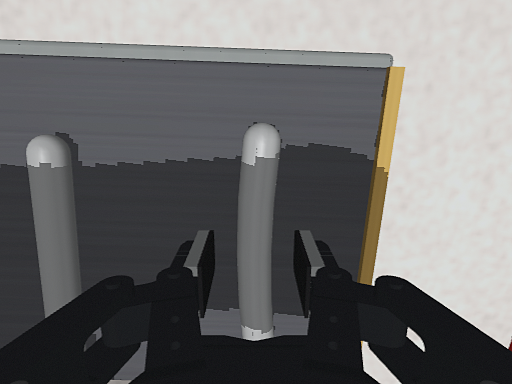

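The shaft is centred between the pads (column 258) and undisturbed. Closing.

>>> move_arm([
  {"gripper": -0.4, "xyz": [0, 0, 0], "angular": [0, 0, 0]},
  {"gripper": -1, "xyz": [0, 0, 0], "angular": [0, 0, 0]},
  {"gripper": -1, "xyz": [0, 0, 0], "angular": [0, 0, 0]},
  {"gripper": -1, "xyz": [0, 0, 0], "angular": [0, 0, 0]},
])

```text
clock: 20.58
position: [552.8, -57.2, 45.8]
ee_rot: [0.998, 0.066, 0.0, 0.0]
contact_force: [-0.5, 0.9, 2.0]
gripper_width: 13.8
```

>>> move_arm([
  {"gripper": -1, "xyz": [0, 0, -0.3], "angular": [0, 0, 0]},
  {"gripper": -1, "xyz": [0, 0, -1], "angular": [0, 0, 0]},
  {"gripper": -1, "xyz": [0, 0, -1], "angular": [0, 0, 0]},
])

```text
clock: 20.95
position: [553.2, -57.1, 56.2]
ee_rot: [0.998, 0.066, 0.001, -0.0]
contact_force: [0.6, 0.2, -2.4]
gripper_width: 13.6
```

```bash
python3 - <<'E'
from h import *
im,d=arm.get_image("wrist");cv2.imwrite("pics/w10.png",im)
s=arm.read_state();print(s["position"],s["gripper_width"],s["contact_force"])
go(475.7,-307.7,110,2.7)
E
```

```text
[552.87967997 -57.12226895  55.868092  ] 13.864110897085817 [-0.49748592 -0.08160865 -1.67586984]
go xyz [-10.95  23.82  -5.42] ang [-0.    -0.001  0.085] F [-0.5 -0.1 -1.7] yaw 7.6 clk 21.0
```

View pics/w10.png

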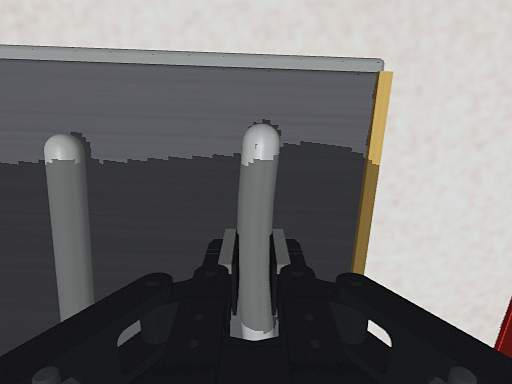

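The shaft is lifted level and held by the pads (weight reads about 2 N). On to the tray.

>>> move_arm([
  {"gripper": -1, "xyz": [0, 0, -3], "angular": [0, 0, 0]},
  {"gripper": -1, "xyz": [0, 0, -5.4], "angular": [0, 0, 0]},
  {"gripper": -1, "xyz": [-2.3, 5, -5.4], "angular": [0, 0, 0.02]},
  {"gripper": -1, "xyz": [-4.6, 10, -5.4], "angular": [0, 0, 0.04]},
  {"gripper": -1, "xyz": [-6.9, 15, -5.4], "angular": [0, 0, 0.06]},
  {"gripper": -1, "xyz": [-9.2, 20, -5.4], "angular": [0, 0, 0.085]},
  {"gripper": -1, "xyz": [-10.9, 23.8, -5.4], "angular": [0, 0, 0.085]},
  {"gripper": -1, "xyz": [-10.9, 23.8, -5.4], "angular": [0, 0, 0.085]},
  {"gripper": -1, "xyz": [-10.9, 23.8, -5.4], "angular": [0, 0, 0.085]},
])

```text
clock: 22.12
position: [475.8, -307.2, 109.3]
ee_rot: [1.0, 0.023, -0.0, -0.0]
contact_force: [-0.2, 0.9, -1.7]
gripper_width: 13.5
```

```bash
python3 -c "
from h import *
print(arm.read_state()['position'],arm.read_state()['gripper_width'])
go(475.7,-307.7,8,2.7)"
```

```text
[ 475.8376873  -307.20834308  109.31876381] 13.464283959864794
go xyz [-1.000e-02  5.000e-02  1.013e+01] ang [-0.  0. -0.] F [-0.2  0.9 -1.7] yaw 2.7 clk 22.1
```

>>> move_arm([
  {"gripper": -1, "xyz": [0, 0, 5], "angular": [0, 0, 0]},
  {"gripper": -1, "xyz": [0, 0, 8.5], "angular": [0, 0, 0]},
  {"gripper": -1, "xyz": [0, 0, 9.8], "angular": [0, 0, 0]},
  {"gripper": -1, "xyz": [0, 0, 10], "angular": [0, 0, 0]},
  {"gripper": -1, "xyz": [0, 0, 10.1], "angular": [0, 0, 0]},
  {"gripper": -1, "xyz": [0, 0, 10.1], "angular": [0, 0, 0]},
])

```text
clock: 22.88
position: [477.0, -307.7, 9.9]
ee_rot: [1.0, 0.024, 0.001, 0.0]
contact_force: [-0.4, 0.6, -1.6]
gripper_width: 14.0
```

>>> move_arm([
  {"gripper": -1, "xyz": [0, 0, 0.1], "angular": [0, 0, 0]},
  {"gripper": -1, "xyz": [0, 0, 0.1], "angular": [0, 0, 0]},
])

```text
clock: 23.12
position: [476.1, -307.6, 8.0]
ee_rot: [1.0, 0.024, 0.0, 0.0]
contact_force: [0.2, 0.7, -2.0]
gripper_width: 13.8
```

>>> move_arm([
  {"gripper": -1, "xyz": [0, 0, 0.1], "angular": [0, 0, 0]},
  {"gripper": -1, "xyz": [0, 0, 0.1], "angular": [0, 0, 0]},
])

```text
clock: 23.38
position: [475.9, -307.5, 6.5]
ee_rot: [1.0, 0.024, -0.0, -0.0]
contact_force: [-0.1, -0.2, -0.9]
gripper_width: 14.0
```

>>> move_arm([
  {"gripper": -1, "xyz": [0, 0, 0.1], "angular": [0, 0, 0]},
  {"gripper": -1, "xyz": [0, 0, 0.1], "angular": [0, 0, 0]},
])

```text
clock: 23.62
position: [476.0, -307.5, 5.5]
ee_rot: [1.0, 0.024, -0.0, -0.0]
contact_force: [0.3, -0.5, -1.1]
gripper_width: 13.5
```

>>> move_arm([
  {"gripper": -1, "xyz": [0, 0, 0.08], "angular": [0, 0, 0]},
  {"gripper": -1, "xyz": [0, 0, 0.08], "angular": [0, 0, 0]},
])

```text
clock: 23.88
position: [476.1, -307.5, 4.9]
ee_rot: [1.0, 0.024, 0.0, 0.0]
contact_force: [1.3, 0.1, -1.0]
gripper_width: 13.5
```

>>> move_arm([
  {"gripper": -0.5, "xyz": [0, 0, 0], "angular": [0, 0, 0]},
  {"gripper": -0.4, "xyz": [0, 0, 0], "angular": [0, 0, 0]},
  {"gripper": -0.3, "xyz": [0, 0, 0], "angular": [0, 0, 0]},
  {"gripper": -0.2, "xyz": [0, 0, -0.5], "angular": [0, 0, 0]},
  {"gripper": -0.2, "xyz": [0, 0, -3], "angular": [0, 0, 0]},
  {"gripper": -0.2, "xyz": [0, 0, -8], "angular": [0, 0, 0]},
  {"gripper": 0, "xyz": [0, 0, -14], "angular": [0, 0, 0]},
  {"gripper": 0, "xyz": [0, 0, -20], "angular": [0, 0, 0]},
  {"gripper": 0, "xyz": [0, 0, -20], "angular": [0, 0, 0]},
  {"gripper": 0, "xyz": [0, 0, -20], "angular": [0, 0, 0]},
])

```text
clock: 25.12
position: [475.6, -307.2, 204.9]
ee_rot: [1.0, 0.023, 0.0, -0.0]
contact_force: [-0.9, -0.3, -1.1]
gripper_width: 42.7
```

```bash
python3 - <<'E'
from h import *
im,d=arm.get_image("top");w,_=arm.get_image("wrist");s=arm.read_state();print(s["position"],s["gripper_width"],s["contact_force"])
c=arm.get_calibration("top")
hsv=cv2.cvtColor(im,cv2.COLOR_BGR2HSV);H,S,V=[hsv[...,i].astype(int) for i in range(3)]
m=np.zeros(V.shape,bool);m[168:216,208:285]=V[168:216,208:285]>62
print("shafts",rects(m,55,c,10))
def win(m,x0,y0,x1,y1):
    o=np.zeros_like(m);o[y0:y1,x0:x1]=m[y0:y1,x0:x1];return o
print("blue",rects(win((S>120)&(H>100)&(H<130)&(V>60),135,150,175,290),55,c,8))
print("mat",rects(win(V<60,125,188,178,248),4,c));print("slab",rects(win((V>120)&(S<80),138,200,168,236),14,c,10))
cv2.imwrite("pics/end.png",np.vstack([cv2.resize(im[60:310],(500,244)),cv2.resize(w,(500,350))]))
E
```

```text
[ 475.1421997  -307.11220452  203.38274379] 43.150537786689945 [ 0.50755736  0.25278557 -0.70223757]
shafts [(535.8, 34.0, 114.5, 13.9, 3.5), (537.1, 113.1, 114.6, 11.3, 2.6)]
blue [(314.2, 255.9, 26.9, 13.5, 4.1), (471.5, 292.6, 38.9, 25.0, -14.1), (619.4, 297.2, 28.7, 16.5, 72.5)]
mat [(469.8, 289.3, 129.0, 89.9, -13.8)]
slab [(470.9, 291.4, 97.7, 51.7, -13.4), (508.1, 327.0, 29.4, 8.7, 4.7)]
```

View pics/end.png

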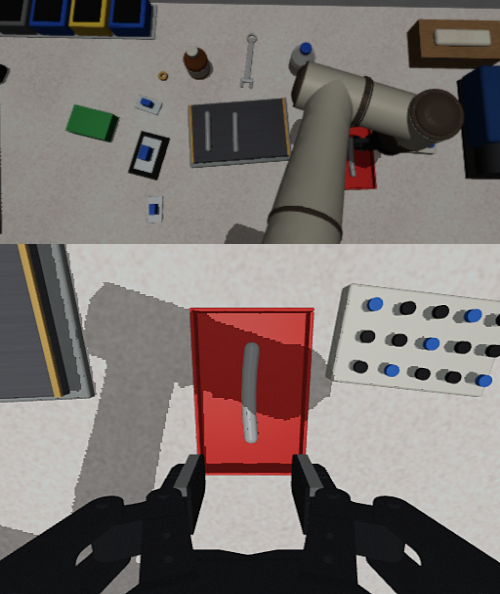

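The lower view shows the bowed shaft lying in the tray around (250,392). The top view shows two shafts left on the plate and the block on its mat. Nothing touches the robot.

```bash
python3 -c "
from bench import arm
print(arm.job_done())"
```

```text
the job is handed in; nothing more can be done
None
```

I found the bent shaft, laid it in the red tray and handed the job in at about 25 s of the 72 s allowed.

- **Finding it:** I rolled all three shafts through about a quarter turn at about 8 N. The left and middle ones stayed even within about 1 N. The right one swelled by about 3–4 N and fell back when I rolled it back. That is at or just under the 4–7 N you gave, and the arm itself gave by about 1 mm. The wrist picture also showed the bow. The highest force I read while rolling was about 12 N.
- **Last checks:**
    - The bent shaft lies near the middle of the tray, and the two straight ones are on the plate.
    - The block stands on its mat with matching yaw, about 2–3 mm off centre. I left it there.
    - Nothing else looked moved. I measured only the two small look-alike blocks, which were within about 1 mm of where they started. One read 3.6° different in yaw, which I put down to image noise.
- **Grasp:** My first grip on the bent shaft was too high, so I reopened, went lower and gripped again. The gripper read about 13.8 mm on the 16 mm shaft, but it held level.

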